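# Fit the griddle's splash guard and set its thermostat

### The arm

A 6-joint arm with a two-finger parallel gripper is mounted at the origin on the work surface. World frame = base frame: x ahead of the robot, y to its left, z up, the work surface at z = 0. Lengths are in mm, angles in rad, forces in N, time in s.
With the tool pointing down it reaches from about 325 to 850 mm from the base axis. Payload 15.5 kg.
Tool frame: the origin (TCP) lies midway between the tips of the shut fingers; the grasp point (between the pads) lies tcp_to_grasp behind it (tcp_to_grasp is the distance from the TCP to the grasp point, in mm); z points along the fingers, x is the direction in which the jaws open and shut, and the axes are right-handed (so a half turn about z gives the same grasp; the last joint's range is limited). The gripper opens to 91 mm and grips with 3 to 60 N. Pads are 32 mm wide; open, the fingers measure 118 mm over their backs; the gripper's body (76 mm by 178 mm) begins 60 mm behind the grasp point.
Start: joints at [1.137, 0.494, 1.345, -0, 1.302, -0.096], TCP at [207.717, 589.474, 213.915] pointing down, gripper open.
Joint ranges: [-2.91, 2.91], [-0.82, 2.16], [0.22, 2.67], [-1.22, 4.37], [0.12, 2.79], [-3.08, 3.08]. Speed limits (rad/s): [1.89, 1.89, 2.57, 3.01, 3.01, 3.01].

### API

Orientations are given as a unit quaternion [x, y, z, w].
In Python, from cell import observe, read_camera, job_done, tcp_to_grasp gives the robot as it stands. The module is installed in compiled form; this text tells all that it offers.
- The arm moves only by the tool arm_command, never from a script. Its argument "motion" is a list of rows, each an object with "delta_pos": the shift along the world's x, y, z in cm, a list of three; "rot": the turn, a rotation vector about the world's x, y, z in degrees, a list of three; "fingers": the closure, from 0 (fully open) to 1 (shut). A call has 1 to 10 rows; each row shifts and turns the commanded pose from where the row before left it; what a row does not reach is not made up. A row lasts 1/12 s, in which the tool goes at most 41.7 mm and 7.16 degrees, less where a joint would pass 70% of its speed; a pose out of reach is approached as far as the arm can. A call is refused whole if a number of a shift passes 4.17 or a number of a turn 7.16, either way. A call with a gripper value outside its range is refused whole. The fingers move at their own pace and stop on an object; "newtons" is the grip in N (left out, the last holds). Time passes only in rows, so rows that do not move let the fingers close. It gives the time, the measured TCP pose, the force and the opening at its end, in the units of the state.
- observe(): the state, without advancing time (a new reading comes with each control period).
- read_camera(name): name is "scene" or "top" or "wrist"; returns a dict with "color" (400x640x3 uint8, red, green, blue), "K" (3x3 intrinsics, pixels), "world_to_cam" (4x4, takes a point from world to camera coordinates). Camera axes: x right, y down, z forward; pixel columns grow to the right and rows downward; lengths in mm; the calibration is good to about 2 mm. The wrist camera is an equidistant fisheye: a pixel r from the principal point sees the ray r / f radians off the axis. A picture is of the moment at which its call begins. There is no depth.
- job_done(): hands the job in, once; it reports no verdict.
The state is a dict: "time": time; "joint_pos": joint angles; "dq": joint speeds; "joint_efforts": joint torques, N m; "ee_pos": TCP position; "ee_rot": TCP orientation; "ft_force": force on the tool from outside, world axes, zero at the start; "moment": the same for the moment, N m; "width": finger opening in mm.
Only numpy, scipy, OpenCV 4.12 (cv2) and the standard library are available. Lean on these libraries where they do the work, as an engineer would, in place of code of your own. Each camera call takes 0.05 s, during which the arm holds its last target. There are 200 camera calls.

### The job

Get the griddle ready for eggs: first fit the loose splash guard on the griddle's left side, sliding its dovetail foot, narrow end first, into the front of the tapered way and back until it wedges tight. Then turn the right-hand thermostat dial so that its pointer stands on the fourth long mark clockwise from the off dot, and let go. Leave the left-hand dial as it is and do not shift anything else.

Things in the scene. Friction and masses are not known exactly. Their poses are not given: they have to be found in the camera images.
- griddle: Fixed steel flat-top griddle, 420 mm deep (x, to its back), 460 mm wide (y, to its left), top deck flat at 90 mm; the side with the two dials (-x) faces the robot. Origin: on the counter under its centre. Dark plate flush with the deck; 27 mm upstand at the back. A guard like the loose one is already fitted on the right (y -195, x -110 to 130 mm, up to 90 mm above the deck).
- way_home (a point): Point on the deck in the empty left-hand way, (10, 195, 90) mm in the griddle's frame, with its axes: the guard's origin lies here, axes parallel, foot flat on the deck, when wedged tight (firm pushes end within 4 mm of it). Rails: 135 mm long (x -60 to +75 mm from here), 18 mm high, leaning in by 15 degrees; gap at deck level 49 mm at x -60, 28 mm at x +60.
- way_mouth (a point): Front mouth of that way: on the deck, 60 mm in front of way_home, with the griddle's axes. The bare deck in front of it (100 mm, to the griddle's front edge) is level with the way's floor, so the foot can be set down there and pushed in along +x.
- guard: Loose splash guard, plain steel, 0.3 to 0.5 kg: upright panel 240 mm long (its x), 3 mm thick, 90 mm high in all, on a dovetail foot. Origin: centre of the foot's underside; x to its back end, z up. Its front top corner is cut off, sloping from 85 mm high at x -60 to 50 mm at x -120. It stands on the counter left of the griddle, back end away from the robot within 46 degrees.
- guard_foot_tip (a point): Narrow back end of the guard's foot at the underside, 60 mm behind the origin, entering first. The foot is 120 mm long, 16 mm high, flanks leaning in by 15 degrees, at the bottom 28 mm wide at this end and 49 mm at the front end: the way's own taper, so it has 10 mm of play each side at the mouth and none at home. Pushed along the way with its foot flat, by about 15 N, it wedges and then holds.
- guard_grip (a point): Point on the guard's hem, (10, 0, 79) mm in the guard's frame, with its axes. The hem is a straight strip along the top edge, x -60 to 120 mm, 10 mm thick, from 68 to 90 mm high: pinch it from above across its thickness (y). The point is over the guard's centre of mass.
- dial_right (a joint): Right-hand thermostat dial, rad: 0 = pointer on the off dot, growing clockwise seen from above, stop at 4.71. Six long marks every 0.785 from the off dot, short ones halfway; the fourth long mark is 3.142, diagonally away from the robot and to the right. Starts between 0.6 and 2.1; stays where it is left (friction about 0.06 N m).
- dial_right_grip (a point): Point on the right-hand dial's upright axis, 24 mm above the deck, at mid-height of its grip bar. Black dial: skirt 60 mm across, 9 mm high; on it a bar 50 mm long, 16 mm wide, top 34 mm above the deck, to be pinched across. The point turns with the dial: x along the bar to the pointer end (white line on that half), at 2.356 - joint value in the griddle's frame.
- fourth_mark (a point): Where the tip of the right-hand dial's pointer lies when it stands exactly on the fourth long mark: 30 mm from the axis, 5 mm above the deck. The printed mark runs from 35 to 46 mm from the axis.
- dial_right_pointer (a point): Tip of the right-hand dial's pointer, on the skirt's edge, 30 mm from the axis and 5 mm above the deck.
- dial_left_pointer (a point): Tip of the left-hand dial's pointer (same dial, axis 160 mm to the left of the right-hand one); this dial must not be turned.
- creamer: White ceramic creamer, 68 mm across, 78 mm high, handle reaching 53 mm out along its y; beside the guard. Origin: centre of its underside.
- pinch_bowl: Glass pinch bowl, 72 mm across, 34 mm high, beside the guard. Origin: centre of its underside.
- egg_ring_a: Steel egg ring on the plate's right part, 90 mm across, 22 mm high, with a wire handle 64 mm high reaching 82 mm out along its x. Origin: centre of its underside.
- egg_ring_b: The same egg ring on the plate's left part.
- turner: Teal silicone turner, 300 mm long along its x (blade to +x, 72 mm wide), at most 14 mm high, lying between the two dials with its handle over the front edge. Origin: centre of its underside.
- tongs: Locked steel tongs, about 250 mm long along its x, up to 55 mm wide, 28 mm high, lying across the back of the plate. Origin: underside near mid-length.
- oil_bottle: Squeeze bottle, 60 mm across, 190 mm high with its nozzle, on the counter left of the griddle towards the back. Origin: centre of its underside.
There are look-alikes about, which are no part of the job. What is shaped like the guard but blue is not meant.

How it is judged:
By the outcome, as a careful person would: the job done as asked, in the order asked, and still so for the second after the job is handed in, with the robot touching nothing.
It also fails if it takes over 72 s, if anything falls off the work surface, if the arm or the gripper's body presses on something with over 40 N, if the wrist force passes 120 N, or if a joint passes its speed limit or range.

## Working session

There is one attempt and no reset: what is moved stays moved. The work goes in short steps, Python scripts to look and compute and a tool call to move; the robot and the scene stay as the last step left them, time stands still between calls to the robot, and variables do not carry over. Pictures are saved under pics/ and viewed, about 8 in all and at most 12, crops included, and the job is handed in when it is done.

Besides the shell and the picture viewer there is one more tool, called by a JSON object that holds its "name" and its "arguments". arm_command: Moves the arm, as the interface text tells. Its arguments: {"type":"object","properties":{"motion":{"type":"array","items":{"type":"object","properties":{"delta_pos":{"type":"array","items":{"type":"number"}},"rot":{"type":"array","items":{"type":"number"}},"fingers":{"type":"number"}}}},"newtons":{"type":"number"}},"required":["motion"]}

```bash
mkdir -p pics; cat > h.py <<'E'
import numpy as np, cv2
from cell import observe, read_camera, job_done, tcp_to_grasp
def shot(n,f):
    c=read_camera(n); cv2.imwrite(f'pics/{f}.png',c['color'][:,:,::-1]); np.savez(f'pics/{f}.npz',**c); return c
def load(f): return np.load(f'pics/{f}.npz')
def ray(c,u,v,fish=False):
    K=c['K'];T=c['world_to_cam'];R=T[:3,:3];o=-R.T@T[:3,3]
    d=np.array([(u-K[0,2])/K[0,0],(v-K[1,2])/K[1,1],1.])
    if fish:
        r=np.hypot(d[0],d[1]); d=np.array([d[0]/r*np.sin(r),d[1]/r*np.sin(r),np.cos(r)]) if r>1e-9 else np.array([0,0,1.])
    return o,R.T@d
def onz(c,u,v,z,fish=False):
    o,d=ray(c,u,v,fish); return o+d*(z-o[2])/d[2]
def proj(c,p,fish=False):
    K=c['K'];q=c['world_to_cam']@np.append(p,1.); x,y,z=q[:3]
    if fish:
        r=np.hypot(x,y);t=np.arctan2(r,z);s=t/r; return np.array([K[0,2]+K[0,0]*x*s,K[1,2]+K[1,1]*y*s])
    return np.array([K[0,2]+K[0,0]*x/z,K[1,2]+K[1,1]*y/z])
def tri(o1,d1,o2,d2):
    d1=d1/np.linalg.norm(d1);d2=d2/np.linalg.norm(d2)
    s=np.linalg.lstsq(np.c_[d1,-d2],o2-o1,rcond=None)[0]; a=o1+s[0]*d1;b=o2+s[1]*d2
    return (a+b)/2,np.linalg.norm(a-b)
E
python3 - <<'E'
from h import *
np.set_printoptions(precision=3,suppress=True)
for n in('scene','top','wrist'):
    c=shot(n,n+'0'); T=c['world_to_cam']; print(n,c['K'].tolist(),(-T[:3,:3].T@T[:3,3]),T[:3,:3].tolist())
print(observe(),tcp_to_grasp)
a=[cv2.imread(f'pics/{n}0.png') for n in('scene','top')]
E
```

```text
scene [[490.80743125217333, 0.0, 316.0978675658106], [0.0, 490.80743125217333, 198.5714874242687], [0.0, 0.0, 1.0]] [1507.46     1.226 1315.227] [[0.1263288600539875, 0.991984974365193, -0.0026133792582710078], [0.7740884292999504, -0.10022663395138587, -0.6250933734016949], [-0.620345164196027, 0.07694434664393757, -0.7805456071096305]]
top [[372.38249582309226, 0.0, 321.0765895048151], [0.0, 372.38249582309226, 195.76245738007879], [0.0, 0.0, 1.0]] [ 346.991  119.176 1183.657] [[-0.024426445524290248, -0.9994964431875304, -0.020253612382113203], [-0.9836674293619798, 0.027643728447432087, -0.17786009302235142], [0.1783304157216142, 0.015578328954051592, -0.9838473349537292]]
wrist [[309.70691628693146, 0.0, 321.9890586524298], [0.0, 309.70691628693146, 198.60918766843056], [0.0, 0.0, 1.0]] [146.673 612.158 384.282] [[0.3313619340329932, 0.9435021257609948, -0.001734173693696652], [0.9173885373693341, -0.32176019307265336, 0.23424058072247897], [0.22044849778864328, -0.07920932292561685, -0.9721771150281195]]
{'time': 0.15, 'joint_pos': array([ 1.137,  0.494,  1.346, -0.   ,  1.303, -0.096]), 'dq': array([-0.   ,  0.   , -0.002, -0.   ,  0.   ,  0.001]), 'joint_efforts': array([  0.002, -87.92 , -38.205,   0.071,   0.05 ,  -0.   ]), 'ee_pos': array([207.592, 589.231, 213.49 ]), 'ee_rot': array([ 0.816,  0.578, -0.   ,  0.   ]), 'ft_force': array([-1.41 , -0.422,  0.611]), 'moment': array([-0.008,  0.015,  0.022]), 'width': 90.95174640891355} 18.8
```

View pics/top0.png

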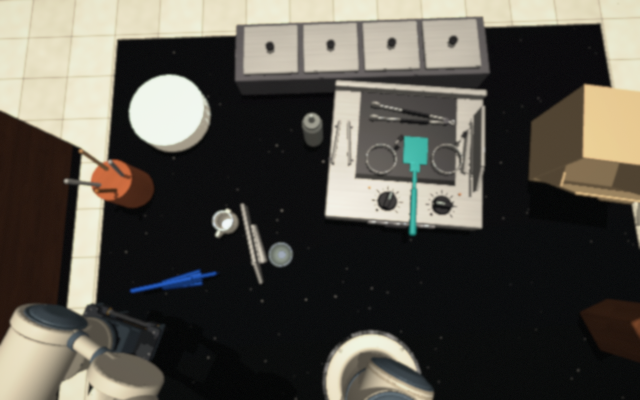

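View pics/scene0.png

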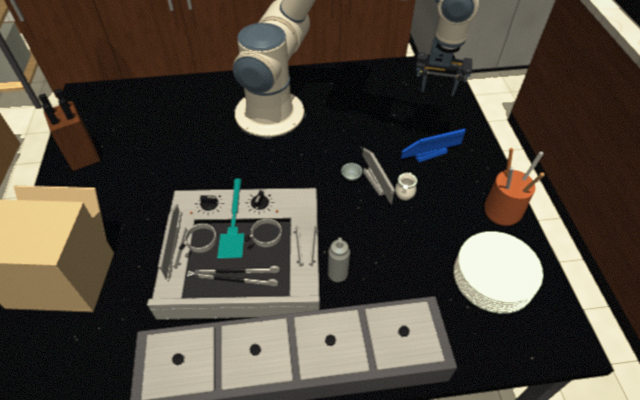

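Top view: griddle's deck spans (326..486, 85..228); the grey guard is at (252,243) with the creamer at (225,222) and the bowl at (281,254). Right dial is at (441,205), left dial at (387,201). Scene view: grey guard at (378,175), blue one at (434,145).
Candidates for the guard: grey loose (252,243), blue (175,282), fitted one (476,150). I choose the grey loose one by the description. Close crops next.

```bash
python3 - <<'E'
from h import *
t=cv2.imread('pics/top0.png'); s=cv2.imread('pics/scene0.png')
z=lambda im,x,y,w,h,W,H: cv2.resize(im[y:y+h,x:x+w],(W,H),interpolation=cv2.INTER_CUBIC)
a=np.hstack([z(t,200,195,100,100,400,400)[:300],z(s,340,130,100,75,400,300)])
a=np.vstack([z(t,200,195,100,75,400,300),z(t,200,220,100,75,400,300)])
b=np.vstack([z(s,340,135,100,75,400,300),z(t,410,180,66,50,400,300)])
cv2.imwrite('pics/c1.png',np.hstack([a,b]))
E
```

```text
(no output)
```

View pics/c1.png

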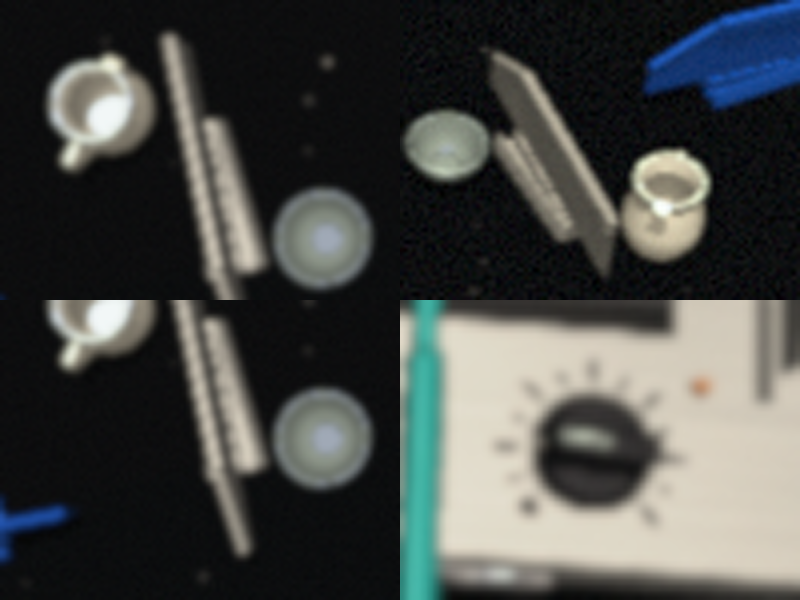

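View pics/wrist0.png

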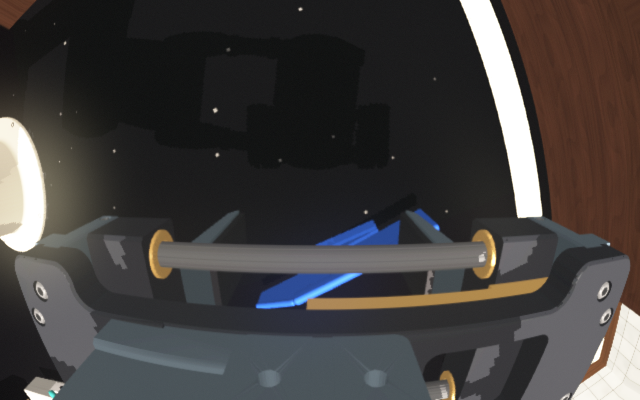

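The crops show the hem's top edge from top px (242,204) at the back to (253,264) where the slope starts, and the slope's low end at (261,283). The foot is on the right of it and the creamer is close on the left at the back. The right dial's pointer is the pale line on the left half, at about the first long mark after the off dot. The wrist view shows only the blue look-alike.

```bash
python3 - <<'E'
from h import *
np.set_printoptions(precision=1,suppress=True)
t=load('top0');s=load('scene0')
B=onz(t,242.2,204,90);C=onz(t,253,263.8,87);F=onz(t,260.7,283,50)
print('guard back',B,'corner',C,'front',F)
# scene: hem back end (340+615/4,135+222/4), front-top corner slope start (340+530/4,135+72/4)
Bs=onz(s,340+613/4,135+218/4,90);Cs=onz(s,340+530/4,135+75/4,87);print(Bs,Cs)
for P in((B,C),(Bs,Cs)):
    d=P[0]-P[1];print('yaw',np.degrees(np.arctan2(d[1],d[0])),np.linalg.norm(d[:2]))
# griddle deck mask corners
g=cv2.cvtColor(t['color'],cv2.COLOR_RGB2GRAY)
m=((g>110)*255).astype(np.uint8); m[:, :315]=0;m[:,495:]=0;m[:95]=0;m[240:]=0
cs,_=cv2.findContours(m,cv2.RETR_EXTERNAL,cv2.CHAIN_APPROX_NONE);c=max(cs,key=cv2.contourArea)
print(cv2.boundingRect(c))
pts=c[:,0,:].astype(float)
L=np.array([p for p in pts if p[0]<340 and 110<p[1]<205]);
Fr=np.array([p for p in pts if p[1]>212 and (335<p[0]<395 or 425<p[0]<475)])
R=np.array([p for p in pts if p[0]>475 and 110<p[1]<215])
W=lambda P:np.array([onz(t,*p,90)[:2] for p in P])
for n,P in(('L',L),('F',Fr),('R',R)):
    if len(P)<5: print(n,len(P));continue
    vx,vy,x,y=cv2.fitLine(W(P).astype(np.float32),cv2.DIST_HUBER,0,.01,.01).ravel();print(n,len(P),np.degrees(np.arctan2(vy,vx)),x,y)
# dark dials / axes at skirt top z=99
for n,u,v in(('R',410+590/6.06,180+150/6),('L',387,201)): print('dial',n,onz(t,u,v,115))
print('creamer',onz(t,225,222,78),'bowl',onz(t,281,254,34))
E
```

```text
guard back [526.9 372.6  90. ] corner [350.3 339.4  87. ] front [293.6 323.4  50. ]
[570.1 696.4  90. ] [403.9 683.3  87. ]
yaw 10.652478766587086 179.63174535474624
yaw 4.5148501422043195 166.6972692344766
(325, 95, 160, 139)
L 94 -6.128436 663.3353 107.54793
F 110 84.06308 459.23004 -114.7911
R 104 -8.002526 633.7124 -351.79947
dial R [ 498.7 -398.6  115. ]
dial L [519.9 -54.6 115. ]
creamer [475.6 426.4  78. ] bowl [377.9 264.3  34. ]
```

```bash
python3 - <<'E'
from h import *
np.set_printoptions(precision=1,suppress=True)
t=load('top0');s=load('scene0')
B=onz(s,340+213/4,135+218/4,90);C=onz(s,340+130/4,135+75/4,87);d=B-C
print(B,C,np.degrees(np.arctan2(d[1],d[0])),np.linalg.norm(d[:2]))
print('dial',onz(t,441.4,205,100),onz(t,387,201,100))
# griddle frame from deck corner lines (yaw -6..): L edge and F edge
yaw=np.radians(-6.2);ex=np.array([np.cos(yaw),np.sin(yaw)]);ey=np.array([-ex[1],ex[0]])
Lp=np.array([663.3,107.5]);Fp=np.array([459.2,-114.8])
o=ex*(Fp@ex+210)+ey*(Lp@ey-230);print('griddle',o)
g=lambda x,y:o+ex*x+ey*y
for n,p in(('home',g(10,195)),('mouth',g(-50,195))):
    print(n,p,proj(t,[*p,90]),proj(s,[*p,90]))
for c,n in((t,'top'),(s,'scene')):
    print(n,[proj(c,[*g(x,y),90]).round(1).tolist() for x,y in((-210,230),(-210,-230),(210,230),(210,-230))])
# pictures of way, both views
z=lambda im,x,y,w,h,W,H: cv2.resize(im[y:y+h,x:x+w],(W,H),interpolation=cv2.INTER_CUBIC)
a=z(t['color'],315,90,80,120,400,600);b=z(s['color'],250,180,80,120,400,600)
cv2.imwrite('pics/c2.png',np.hstack([a,b])[:,:,::-1])
E
```

```text
[528.4 375.   90. ] [359.4 340.8  87. ] 11.449605447072075 172.46676621150453
dial [ 506.1 -214.9  100. ] [522.3 -57.  100. ]
griddle [ 669.4 -124.5]
home [700.4  68.3] [342.1 145.2] [305.3 243.7]
mouth [640.7  74.7] [340.7 164.2] [305.2 227.2]
top [[324.8, 215.6], [482.2, 228.3], [335.7, 83.7], [483.2, 93.8]]
scene [[315.7, 187.0], [174.2, 189.2], [318.5, 305.0], [149.1, 308.0]]
```

View pics/c2.png

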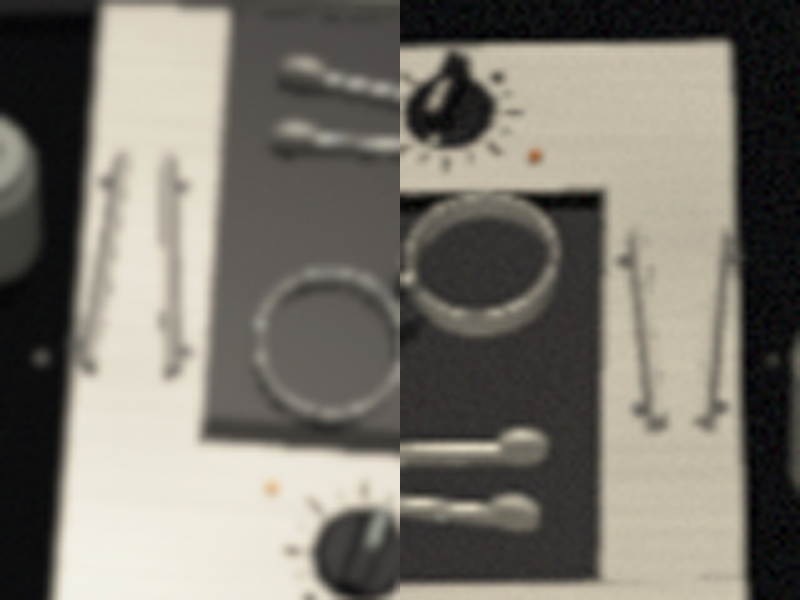

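Both views agree on the way: its axis passes through (342,145) in the top view and (305,244) in the scene view, which matches the pose I worked out (griddle at about (669,-124), yaw about -6°). I put the guard's grip point at (421,353) with yaw 11°. Moving above it.

{"name": "arm_command", "arguments": {"motion": [{"delta_pos": [1.5,-1.6,0],"rot": [0,0,3],"fingers": 0.3},{"delta_pos": [2.2,-2.4,0],"rot": [0,0,3],"fingers": 0.3},{"delta_pos": [2.2,-2.5,0],"rot": [0,0,3],"fingers": 0.3},{"delta_pos": [2.2,-2.5,0],"rot": [0,0,3],"fingers": 0.3},{"delta_pos": [2.2,-2.5,0],"rot": [0,0,3],"fingers": 0.3},{"delta_pos": [2.3,-2.5,0],"rot": [0,0,3],"fingers": 0.3},{"delta_pos": [2.3,-2.5,0],"rot": [0,0,3],"fingers": 0.3},{"delta_pos": [2.3,-2.5,0],"rot": [0,0,3],"fingers": 0.3},{"delta_pos": [2.3,-2.5,0],"rot": [0,0,3],"fingers": 0.3},{"delta_pos": [1.8,-2.1,0],"rot": [0,0,3.5],"fingers": 0.3}], "newtons": 30}}

```text
time: 0.98
ee_pos: [422.1, 351.7, 213.8]
ee_rot: [0.635, 0.773, -0.0, 0.0]
ft_force: [-0.0, 1.0, -0.3]
width: 64.0
```

{"name": "arm_command", "arguments": {"motion": [{"delta_pos": [0,0,0],"rot": [0,0,0],"fingers": 0.3},{"delta_pos": [0,0,0],"rot": [0,0,0],"fingers": 0.3}]}}

```text
time: 1.15
ee_pos: [421.4, 352.5, 213.8]
ee_rot: [0.637, 0.771, -0.0, -0.0]
ft_force: [-0.2, -0.0, 0.1]
width: 63.8
```

```bash
python3 - <<'E'
from h import *
np.set_printoptions(precision=3,suppress=True)
c=shot('wrist','w1'); o=observe();print(o['time'],o['ee_pos'],o['ee_rot'],o['width'],o['joint_pos'])
d=np.array([np.cos(np.radians(11)),np.sin(np.radians(11)),0]);G=np.array([421,353,0])
for x,z in((120-10,90),(-70,90),(0,90),(-130,50)): print(x,z,proj(c,G+d*x+[0,0,z],True))
E
```

```text
1.2 [420.693 353.286 213.762] [ 0.636  0.771 -0.    -0.   ] 63.98942977040892 [ 0.59   0.388  1.533  0.     1.221 -1.173]
110 90 [321.857 290.881]
-70 90 [321.803 119.427]
0 90 [321.821 191.962]
-130 50 [321.826  65.398]
```

View pics/w1.png

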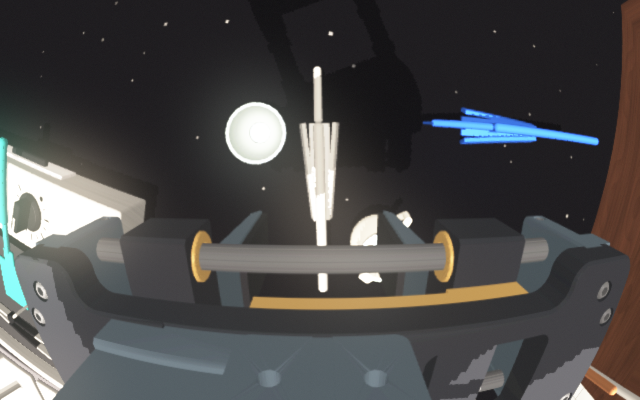

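Wrist view: the hem runs from (319,122) at the front to (323,290) at the back, within 3 px of the prediction, so yaw is about 12°. The bowl at (256,133) and the creamer at (375,240) are clear of the fingers. Descending and gripping.

{"name": "arm_command", "arguments": {"motion": [{"delta_pos": [0,0,-1.5],"rot": [0,0,0.5],"fingers": 0.3},{"delta_pos": [0,0,-2.5],"rot": [0,0,0.5],"fingers": 0.3},{"delta_pos": [0,0,-2.5],"rot": [0,0,0],"fingers": 0.3},{"delta_pos": [0,0,-2.5],"rot": [0,0,0],"fingers": 0.3},{"delta_pos": [0,0,-2.5],"rot": [0,0,0],"fingers": 0.3},{"delta_pos": [0,0,-2.0],"rot": [0,0,0],"fingers": 0.3},{"delta_pos": [0,0,-1.3],"rot": [0,0,0],"fingers": 0.3},{"delta_pos": [0,0,-0.6],"rot": [0,0,0],"fingers": 0.3},{"delta_pos": [0,0,0],"rot": [0,0,0],"fingers": 0.3}]}}

```text
time: 1.95
ee_pos: [419.5, 353.9, 58.8]
ee_rot: [0.628, 0.778, -0.001, -0.0]
ft_force: [-0.9, -0.6, -0.5]
width: 63.8
```

{"name": "arm_command", "arguments": {"motion": [{"delta_pos": [0,0,0],"fingers": 1,"rot": [0,0,0]},{"delta_pos": [0,0,0],"fingers": 1,"rot": [0,0,0]},{"delta_pos": [0,0,0],"fingers": 1,"rot": [0,0,0]},{"delta_pos": [0,0,0],"fingers": 1,"rot": [0,0,0]},{"delta_pos": [0,0,0],"fingers": 1,"rot": [0,0,0]},{"delta_pos": [0,0,0],"fingers": 1,"rot": [0,0,0]}], "newtons": 40}}

```text
time: 2.45
ee_pos: [420.9, 353.5, 60.2]
ee_rot: [0.629, 0.778, 0.0, 0.0]
ft_force: [-1.0, 1.0, 0.3]
width: 26.9
```

{"name": "arm_command", "arguments": {"motion": [{"delta_pos": [0,0,0],"fingers": 1,"rot": [0,0,0]},{"delta_pos": [0,0,0],"fingers": 1,"rot": [0,0,0]},{"delta_pos": [0,0,0],"fingers": 1,"rot": [0,0,0]},{"delta_pos": [0,0,0],"fingers": 1,"rot": [0,0,0]},{"delta_pos": [0,0,0],"fingers": 1,"rot": [0,0,0]},{"delta_pos": [0,0,0],"fingers": 1,"rot": [0,0,0]}]}}

```text
time: 2.95
ee_pos: [420.6, 353.4, 59.8]
ee_rot: [0.629, 0.778, -0.0, -0.0]
ft_force: [-0.3, -0.3, -2.8]
width: 9.8
```

{"name": "arm_command", "arguments": {"motion": [{"delta_pos": [0,0,0.5],"fingers": 1,"rot": [0,0,0]},{"delta_pos": [0,0,1.5],"fingers": 1,"rot": [0,0,0]},{"delta_pos": [0,0,2.5],"fingers": 1,"rot": [0,0,0]},{"delta_pos": [0,0,3],"fingers": 1,"rot": [0,0,0]},{"delta_pos": [0,0,3],"fingers": 1,"rot": [0,0,0]},{"delta_pos": [0,0,2.5],"fingers": 1,"rot": [0,0,0]},{"delta_pos": [0,0,1.5],"fingers": 1,"rot": [0,0,0]},{"delta_pos": [0,0,0.5],"fingers": 1,"rot": [0,0,0]}]}}

```text
time: 3.62
ee_pos: [421.5, 354.0, 212.8]
ee_rot: [0.629, 0.778, 0.002, 0.001]
ft_force: [0.4, 0.6, -4.3]
width: 9.8
```

Guard lifted (about 4 N, width 9.8 mm). Carrying it to above the deck in front of the way.

{"name": "arm_command", "arguments": {"motion": [{"delta_pos": [0.6,-1.0,0],"rot": [0,0,0],"fingers": 1},{"delta_pos": [1.3,-2.3,0],"rot": [0,0,-2],"fingers": 1},{"delta_pos": [1.8,-3.1,0],"rot": [0,0,-2.5],"fingers": 1},{"delta_pos": [1.9,-3.3,0],"rot": [0,0,-2.5],"fingers": 1},{"delta_pos": [2.0,-3.3,0],"rot": [0,0,-2.5],"fingers": 1},{"delta_pos": [2.0,-3.3,0],"rot": [0,0,-2.5],"fingers": 1},{"delta_pos": [2.0,-3.3,0],"rot": [0,0,-2.5],"fingers": 1},{"delta_pos": [2.0,-3.3,0],"rot": [0,0,-2],"fingers": 1},{"delta_pos": [1.4,-2.6,0],"rot": [0,0,-1.6],"fingers": 1},{"delta_pos": [1.0,-1.8,0],"rot": [0,0,0],"fingers": 1}]}}

```text
time: 4.45
ee_pos: [581.2, 76.9, 208.2]
ee_rot: [0.745, 0.668, -0.001, -0.0]
ft_force: [0.5, -0.7, -4.3]
width: 9.5
```

{"name": "arm_command", "arguments": {"motion": [{"delta_pos": [0,0,-0.5],"rot": [0,0,0],"fingers": 1},{"delta_pos": [0,0,-1],"rot": [0,0,0],"fingers": 1},{"delta_pos": [0,0,-1],"rot": [0,0,0],"fingers": 1},{"delta_pos": [0,0,-0.5],"rot": [0,0,0],"fingers": 1},{"delta_pos": [0,0,0],"rot": [0,0,0],"fingers": 1}]}}

```text
time: 4.87
ee_pos: [579.1, 81.2, 177.8]
ee_rot: [0.743, 0.669, -0.001, -0.001]
ft_force: [0.2, 0.7, -4.9]
width: 10.0
```

```bash
python3 - <<'E'
from h import *
np.set_printoptions(precision=3,suppress=True)
w=shot('wrist','w2');t=shot('top','t2');s=shot('scene','s2'); o=observe();print(o['time'],o['ee_pos'],o['ee_rot'],o['width'])
z=lambda im,x,y,w,h,W,H: cv2.resize(im[y:y+h,x:x+w],(W,H),interpolation=cv2.INTER_CUBIC)
a=z(t['color'],300,110,100,112,400,450);b=z(s['color'],265,150,88,100,400,450)
top=np.hstack([a,b]);cv2.imwrite('pics/c3.png',top[:,:,::-1])
cv2.imwrite('pics/w2b.png',z(w['color'],160,30,320,240,800,600)[:,:,::-1])
p=o['ee_pos'];a=2*np.arctan2(o['ee_rot'][1],o['ee_rot'][0])-np.pi/2;d=np.array([np.cos(a),np.sin(a),0]);print('yaw',np.degrees(a))
b0=p[2]-60.2
for x,zz in((110,90),(-70,90),(-130,50)): print(x,proj(w,np.array([p[0],p[1],b0+zz])+d*x,True))
E
```

```text
5.0167 [580.584  81.058 180.021] [0.743 0.669 0.    0.   ] 9.709745164874247
yaw -5.955687143217176
110 [320.181 405.592]
-70 [319.771 116.923]
-130 [320.485  19.741]
```

View pics/w2b.png

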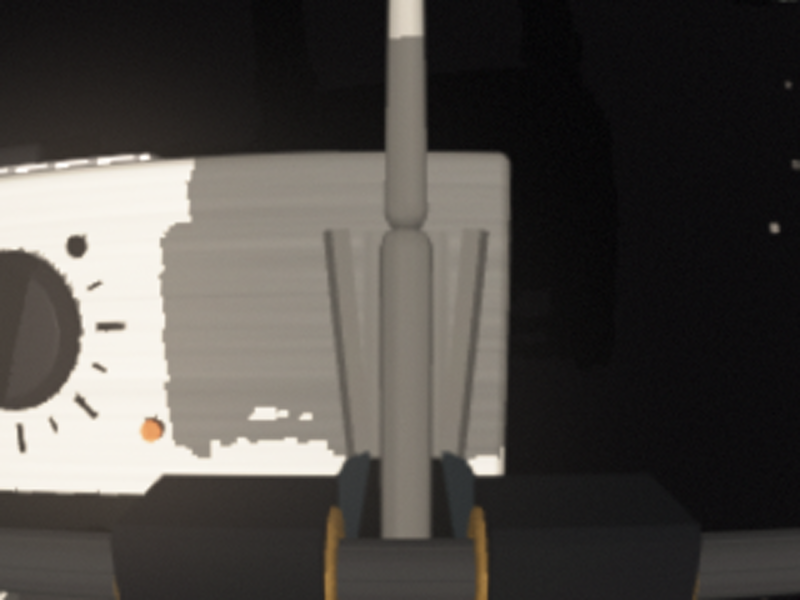

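View pics/c3.png

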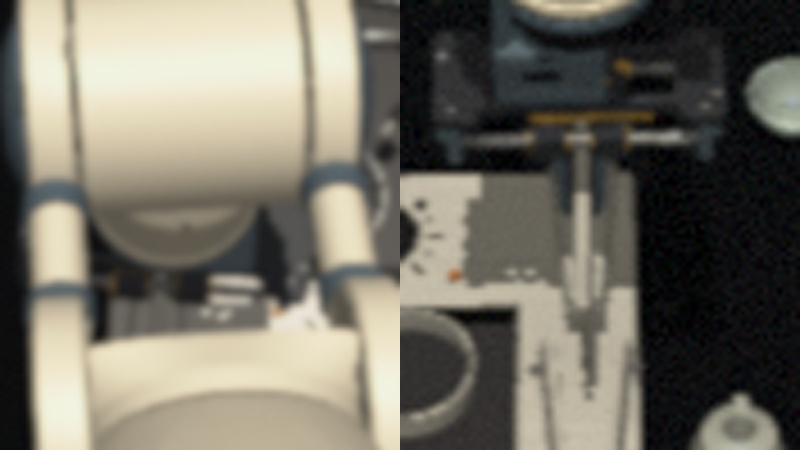

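Wrist view: hem front end at (322,122), axis vertical at column 322, about 3 mm back of nominal. Foot flanks are symmetric, and the deck's left edge is vertical at column 363 with its corner at (363,92). Scene crop: the foot tip points into the mouth between the rails, near (583,290) in the crop. Checking the offset between the guard's axis and the deck edge (should be 35 mm).

```bash
python3 - <<'E'
from h import *
np.set_printoptions(precision=1,suppress=True)
w=load('w2');s=load('s2');zb=119.8
f=lambda u,v,z:onz(w,160+u/2.5,30+v/2.5,z,True)
E1=f(509,160,90);E2=f(506,440,90);print('edge',E1,E2)
H1=f(406,232,zb+88);H2=f(407,530,zb+90);print('hem',H1,H2)
print('foot front corners',f(325,233,zb),f(487,233,zb))
y=np.radians(-6);ex=np.array([np.cos(y),np.sin(y)]);ey=np.array([-ex[1],ex[0]])
for n,a in(('E1',E1),('E2',E2),('H1',H1),('H2',H2)):print(n,(a[:2]-[700.4,68.3])@np.c_[ex,ey])
# scene rails px (crop scale 4.545, origin 265,150): left front (540,345), right front (633,350)
for u,v in((540,348),(633,350)): 
  p=onz(s,265+(u-400)/4.545,150+v/4.5,108);print('rail',p,(p[:2]-[700.4,68.3])@np.c_[ex,ey])
# scene: hem front/back
for u,v in((582,195),(590,395)): print(265+(u-400)/4.545,150+v/4.5)
E
```

```text
edge [491.2 125.9  90. ] [586.6 116.7  90. ]
hem [513.7  89.2 207.8] [569.5  83.7 209.8]
foot front corners [510.3  65.7 119.8] [515.2 113.  119.8]
E1 [-214.1   35.5]
E2 [-118.3   36.3]
H1 [-187.9    1.3]
H2 [-131.8    1.6]
rail [650.2  45.6 108. ] [-47.6 -27.8]
rail [659.7 106.5 108. ] [-44.5  33.8]
305.04400440044003 193.33333333333334
306.8041804180418 237.77777777777777
```

Guard axis and way axis agree within about 1 mm, and the tip is about 8 mm ahead of the mouth. Lowering onto the deck.

{"name": "arm_command", "arguments": {"motion": [{"delta_pos": [-0.4,0,-0.8],"rot": [0,0,0],"fingers": 1},{"delta_pos": [0,0,-0.8],"rot": [0,0,0],"fingers": 1},{"delta_pos": [0,0,-0.7],"rot": [0,0,0],"fingers": 1},{"delta_pos": [0,0,-0.4],"rot": [0,0,0],"fingers": 1},{"delta_pos": [0,0,-0.2],"rot": [0,0,0],"fingers": 1},{"delta_pos": [0,0,0],"rot": [0,0,0],"fingers": 1},{"delta_pos": [0,0,0],"rot": [0,0,0],"fingers": 1}]}}

```text
time: 5.6
ee_pos: [576.8, 80.4, 150.9]
ee_rot: [0.743, 0.669, 0.0, 0.0]
ft_force: [0.5, -0.6, -4.7]
width: 9.8
```

{"name": "arm_command", "arguments": {"motion": [{"delta_pos": [0,0,-0.1],"rot": [0,0,0],"fingers": 1},{"delta_pos": [0,0,-0.1],"rot": [0,0,0],"fingers": 1},{"delta_pos": [0,0,0],"rot": [0,0,0],"fingers": 1}]}}

```text
time: 5.85
ee_pos: [577.2, 80.5, 149.7]
ee_rot: [0.743, 0.669, 0.001, 0.0]
ft_force: [-0.5, 0.3, 4.4]
width: 10.1
```

Contact at z 149.7. Sliding in along the way.

{"name": "arm_command", "arguments": {"motion": [{"delta_pos": [0.5,-0.05,0.04],"rot": [0,0,0],"fingers": 1},{"delta_pos": [0.6,-0.06,0],"rot": [0,0,0],"fingers": 1},{"delta_pos": [0.6,-0.06,0],"rot": [0,0,0],"fingers": 1},{"delta_pos": [0.6,-0.06,0],"rot": [0,0,0],"fingers": 1},{"delta_pos": [0.6,-0.06,0],"rot": [0,0,0],"fingers": 1},{"delta_pos": [0.6,-0.07,0],"rot": [0,0,0],"fingers": 1},{"delta_pos": [0.6,-0.07,0],"rot": [0,0,0],"fingers": 1},{"delta_pos": [0.4,-0.05,0],"rot": [0,0,0],"fingers": 1}]}}

```text
time: 6.52
ee_pos: [623.1, 75.5, 149.7]
ee_rot: [0.743, 0.669, 0.0, 0.0]
ft_force: [-2.5, -0.3, 7.4]
width: 9.6
```

{"name": "arm_command", "arguments": {"motion": [{"delta_pos": [0.5,-0.05,0],"rot": [0,0,0],"fingers": 1},{"delta_pos": [0.6,-0.06,0],"rot": [0,0,0],"fingers": 1},{"delta_pos": [0.6,-0.06,0],"rot": [0,0,0],"fingers": 1},{"delta_pos": [0.6,-0.06,0],"rot": [0,0,0],"fingers": 1},{"delta_pos": [0.6,-0.06,0],"rot": [0,0,0],"fingers": 1},{"delta_pos": [0.6,-0.07,0],"rot": [0,0,0],"fingers": 1}]}}

```text
time: 7.02
ee_pos: [657.8, 72.0, 149.7]
ee_rot: [0.743, 0.669, 0.0, 0.0]
ft_force: [-2.1, -0.7, 6.7]
width: 9.8
```

{"name": "arm_command", "arguments": {"motion": [{"delta_pos": [0.5,-0.05,0],"rot": [0,0,0],"fingers": 1},{"delta_pos": [0.5,-0.05,0],"rot": [0,0,0],"fingers": 1},{"delta_pos": [0.5,-0.05,0],"rot": [0,0,0],"fingers": 1},{"delta_pos": [0.5,-0.06,0],"rot": [0,0,0],"fingers": 1},{"delta_pos": [0.5,-0.05,0],"rot": [0,0,0],"fingers": 1},{"delta_pos": [0.5,-0.06,0],"rot": [0,0,0],"fingers": 1}]}}

```text
time: 7.52
ee_pos: [687.7, 68.8, 149.7]
ee_rot: [0.743, 0.669, 0.0, 0.0]
ft_force: [-2.5, 0.2, 5.9]
width: 9.7
```

{"name": "arm_command", "arguments": {"motion": [{"delta_pos": [0.3,-0.03,0],"rot": [0,0,0],"fingers": 1},{"delta_pos": [0.3,-0.03,0],"rot": [0,0,0],"fingers": 1},{"delta_pos": [0.3,-0.03,0],"rot": [0,0,0],"fingers": 1}]}}

```text
time: 7.77
ee_pos: [696.6, 67.9, 149.7]
ee_rot: [0.743, 0.669, 0.0, 0.0]
ft_force: [-2.0, 0.5, 5.7]
width: 9.5
```

```bash
python3 -c "
from h import *
o=observe();print(o['ee_pos'],o['ft_force'],o['moment'],o['ee_rot'])"
```

```text
[696.64204462  67.9091956  149.71174622] [-2.02242735  0.53703269  5.70254703] [0.09498597 0.44769589 0.01595618] [7.43235617e-01 6.69029649e-01 2.98575175e-04 2.38479407e-04]
```

{"name": "arm_command", "arguments": {"motion": [{"delta_pos": [0.2,-0.02,0],"rot": [0,0,0],"fingers": 1},{"delta_pos": [0.2,-0.02,0],"rot": [0,0,0],"fingers": 1},{"delta_pos": [0.2,-0.02,0],"rot": [0,0,0],"fingers": 1}]}}

```text
time: 8.02
ee_pos: [702.6, 67.3, 149.7]
ee_rot: [0.743, 0.669, 0.0, 0.0]
ft_force: [-2.6, 1.1, 6.3]
width: 9.8
```

{"name": "arm_command", "arguments": {"motion": [{"delta_pos": [0.2,-0.02,0],"rot": [0,0,0],"fingers": 1},{"delta_pos": [0.2,-0.02,0],"rot": [0,0,0],"fingers": 1}]}}

```text
time: 8.18
ee_pos: [706.5, 67.2, 149.7]
ee_rot: [0.743, 0.669, 0.0, 0.0]
ft_force: [-3.7, 2.1, 6.9]
width: 9.7
```

{"name": "arm_command", "arguments": {"motion": [{"delta_pos": [0.15,-0.02,0],"rot": [0,0,0],"fingers": 1},{"delta_pos": [0.1,-0.01,0],"rot": [0,0,0],"fingers": 1}]}}

```text
time: 8.35
ee_pos: [708.9, 67.0, 149.7]
ee_rot: [0.743, 0.669, 0.0, -0.0]
ft_force: [-4.4, 4.5, 8.0]
width: 9.7
```

Lateral force is growing (+y), so I'm easing to +y while pushing on.

{"name": "arm_command", "arguments": {"motion": [{"delta_pos": [0.1,0.05,0],"rot": [0,0,0],"fingers": 1},{"delta_pos": [0.1,0.02,0],"rot": [0,0,0],"fingers": 1}]}}

```text
time: 8.52
ee_pos: [710.4, 67.3, 149.7]
ee_rot: [0.743, 0.669, -0.0, -0.0]
ft_force: [-12.2, -2.2, 12.8]
width: 9.7
```

{"name": "arm_command", "arguments": {"motion": [{"delta_pos": [0.1,0,0],"rot": [0,0,0],"fingers": 1},{"delta_pos": [0.1,0,0],"rot": [0,0,0],"fingers": 1}]}}

```text
time: 8.68
ee_pos: [710.5, 67.2, 149.7]
ee_rot: [0.743, 0.669, -0.002, -0.001]
ft_force: [-24.1, -1.6, 19.5]
width: 9.9
```

{"name": "arm_command", "arguments": {"motion": [{"delta_pos": [0.1,0,0],"rot": [0,0,0],"fingers": 1},{"delta_pos": [0.1,0,0],"rot": [0,0,0],"fingers": 1}]}}

```text
time: 8.85
ee_pos: [711.1, 67.2, 149.5]
ee_rot: [0.743, 0.669, -0.003, -0.002]
ft_force: [-31.3, -1.0, 21.1]
width: 10.0
```

It is wedged: it stops at x≈710.5 and the force rises to 31 N. Relaxing most of the push, opening, and rising.

{"name": "arm_command", "arguments": {"motion": [{"delta_pos": [-0.15,0.01,0],"rot": [0,0,0],"fingers": 1},{"delta_pos": [-0.15,0.01,0.03],"rot": [0,0,0],"fingers": 1},{"delta_pos": [0,0,0],"rot": [0,0,0],"fingers": 1}]}}

```text
time: 9.1
ee_pos: [711.1, 67.1, 149.4]
ee_rot: [0.743, 0.669, -0.0, -0.0]
ft_force: [-5.4, -3.0, 2.4]
width: 10.2
```

{"name": "arm_command", "arguments": {"motion": [{"delta_pos": [0,0,0],"rot": [0,0,0],"fingers": 0.5},{"delta_pos": [0,0,0],"rot": [0,0,0],"fingers": 0.5},{"delta_pos": [0,0,0],"rot": [0,0,0],"fingers": 0.5},{"delta_pos": [0,0,0],"rot": [0,0,0],"fingers": 0.5},{"delta_pos": [0,0,0],"rot": [0,0,0],"fingers": 0.5}]}}

```text
time: 9.52
ee_pos: [711.5, 67.7, 149.6]
ee_rot: [0.743, 0.669, 0.0, 0.0]
ft_force: [0.8, -0.5, 0.5]
width: 40.0
```

{"name": "arm_command", "arguments": {"motion": [{"delta_pos": [0,0,1],"rot": [0,0,0],"fingers": 0.5},{"delta_pos": [0,0,2],"rot": [0,0,0],"fingers": 0.5},{"delta_pos": [0,0,2],"rot": [0,0,0],"fingers": 0.5},{"delta_pos": [0,0,2],"rot": [0,0,0],"fingers": 0.5},{"delta_pos": [-1,0,2],"rot": [0,0,0],"fingers": 0.5},{"delta_pos": [-2,0,1],"rot": [0,0,0],"fingers": 0.5},{"delta_pos": [-3,0,0],"rot": [0,0,0],"fingers": 0.5},{"delta_pos": [-3,0,0],"rot": [0,0,0],"fingers": 0.5},{"delta_pos": [-1,0,0],"rot": [0,0,0],"fingers": 0.5},{"delta_pos": [0,0,0],"rot": [0,0,0],"fingers": 0.5}]}}

```text
time: 10.35
ee_pos: [609.2, 67.7, 251.0]
ee_rot: [0.743, 0.669, 0.0, 0.0]
ft_force: [0.4, 0.6, 0.9]
width: 45.4
```

```bash
python3 - <<'E'
from h import *
np.set_printoptions(precision=3,suppress=True)
w=shot('wrist','w3');t=shot('top','t3');s=shot('scene','s3'); o=observe();print(o['time'],o['ee_pos'],o['ft_force'],o['width'])
z=lambda im,x,y,w,h,W,H: cv2.resize(im[y:y+h,x:x+w],(W,H),interpolation=cv2.INTER_CUBIC)
b=z(s['color'],250,170,80,110,400,550);a=z(w['color'],220,60,200,275,400,550)
cv2.imwrite('pics/c4.png',np.hstack([a,b])[:,:,::-1])
y=np.radians(-6);ex=np.array([np.cos(y),np.sin(y),0])
P=np.array([703.4,68,90])
for x,h in((120,90),(-60,88),(-120,50),(-60,0),(60,0)):
    q=P+ex*x+[0,0,h];print(x,h,proj(w,q,True),proj(s,q))
E
```

```text
10.5 [612.246  67.56  250.257] [ 0.113 -0.405 -1.337] 45.622241581233
120 90 [329.901 390.24 ] [304.999 263.571]
-60 88 [332.663 244.146] [304.53  210.574]
-120 50 [331.928 167.342] [304.65  202.469]
-60 0 [330.105 214.638] [305.136 228.049]
60 0 [329.095 305.587] [305.467 261.905]
```

View pics/c4.png

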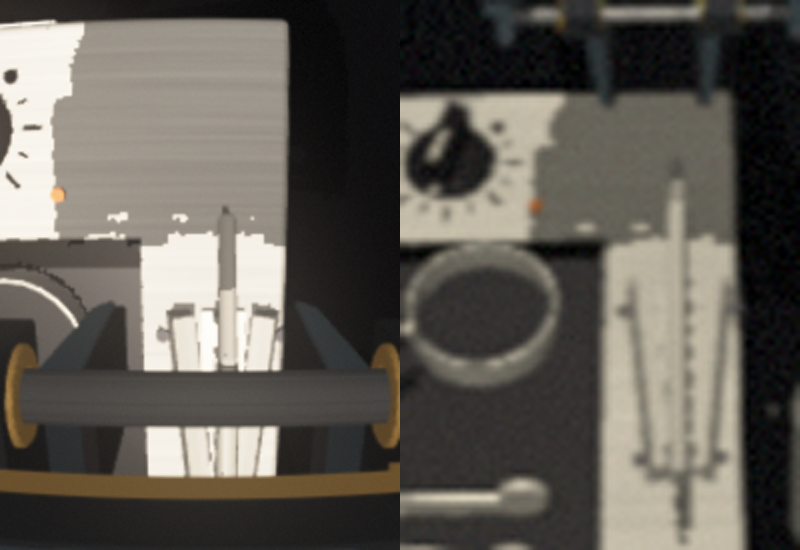

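The guard is upright in the way. Its hem lies on column 305 in the scene view, with the back end at row 264 and the front end at row 204, each within 2 px of the home prediction. Now the dial: moving above it with the jaws turned across the bar.

{"name": "arm_command", "arguments": {"motion": [{"delta_pos": [-0.76,-2.03,0],"rot": [0,0,-6.4],"fingers": 0.5},{"delta_pos": [-0.76,-2.03,0],"rot": [0,0,-6.4],"fingers": 0.5},{"delta_pos": [-0.76,-2.03,0],"rot": [0,0,-6.4],"fingers": 0.5},{"delta_pos": [-0.76,-2.03,0],"rot": [0,0,-6.4],"fingers": 0.5},{"delta_pos": [-0.76,-2.03,0],"rot": [0,0,-6.4],"fingers": 0.5},{"delta_pos": [-0.76,-2.03,0],"rot": [0,0,-6.4],"fingers": 0.5},{"delta_pos": [-0.76,-2.03,0],"rot": [0,0,-6.4],"fingers": 0.5}]}}

```text
time: 11.08
ee_pos: [558.8, -75.8, 249.6]
ee_rot: [0.943, 0.333, 0.0, 0.0]
ft_force: [-0.1, -0.2, 0.8]
width: 45.8
```

{"name": "arm_command", "arguments": {"motion": [{"delta_pos": [-0.76,-2.03,0],"rot": [0,0,-6.4],"fingers": 0.5},{"delta_pos": [-0.76,-2.03,0],"rot": [0,0,-6.4],"fingers": 0.5},{"delta_pos": [-0.76,-2.03,0],"rot": [0,0,-6.4],"fingers": 0.5},{"delta_pos": [-0.76,-2.03,0],"rot": [0,0,-6.4],"fingers": 0.5},{"delta_pos": [-0.76,-2.03,0],"rot": [0,0,-6.4],"fingers": 0.5},{"delta_pos": [-0.76,-2.03,0],"rot": [0,0,-6.4],"fingers": 0.5},{"delta_pos": [-0.76,-2.03,0],"rot": [0,0,-6.4],"fingers": 0.5},{"delta_pos": [0,0,0],"rot": [0,0,0],"fingers": 0.5},{"delta_pos": [0,0,0],"rot": [0,0,0],"fingers": 0.5}]}}

```text
time: 11.83
ee_pos: [505.4, -217.9, 249.5]
ee_rot: [0.999, -0.049, 0.0, -0.0]
ft_force: [-1.2, 0.3, 0.2]
width: 45.2
```

```bash
python3 - <<'E'
from h import *
np.set_printoptions(precision=3,suppress=True)
w=shot('wrist','w4'); o=observe();print(o['time'],o['ee_pos'],o['ee_rot'],o['width'])
u,v=proj(w,[505.8,-215.5,99],True);print(u,v)
u,v=int(u),int(v);x0,y0=max(u-80,0),max(v-60,0);print(x0,y0)
cv2.imwrite('pics/c5.png',cv2.resize(w['color'][y0:y0+120,x0:x0+160],(800,600),interpolation=cv2.INTER_CUBIC)[:,:,::-1])
E
```

```text
11.8833 [ 505.508 -216.994  249.493] [ 0.999 -0.048  0.    -0.   ] 45.685137201180744
321.39664131013166 186.2662787597202
241 126
```

View pics/c5.png

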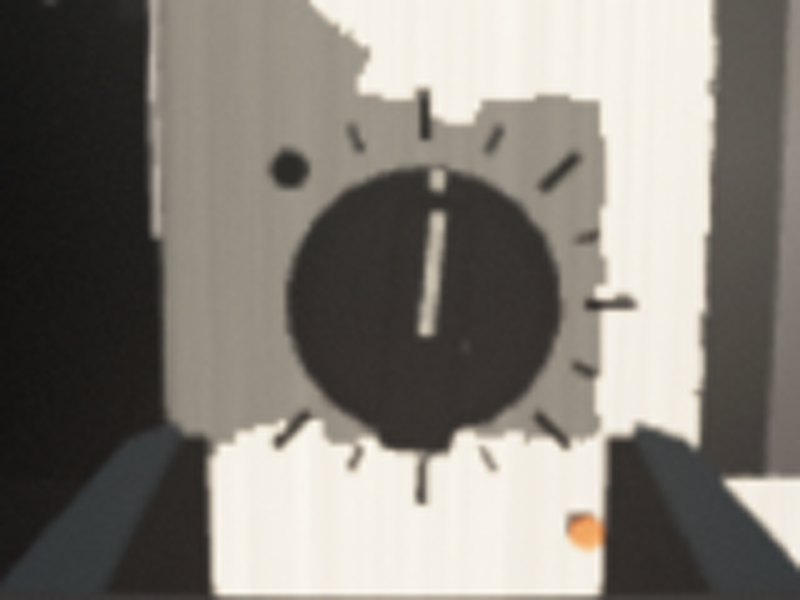

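Wrist crop: the skirt is centred at about (425,303). The pointer line at (437,180) is a bit clockwise of the first long mark at (425,115). The off dot is at (290,168), mark 2 at (560,170), mark 3 at (612,302) and mark 4 at (550,430).

```bash
python3 - <<'E'
from h import *
np.set_printoptions(precision=1,suppress=True)
w=load('w4');f=lambda u,v,z:onz(w,241+u/5,126+v/5,z,True)[:2]
M={'off':(290,168),'m1':(425,115),'m2':(560,171),'m3':(612,302),'m4':(551,430),'m5':(421,478),'m6':(292,430)}
P={k:f(*v,90) for k,v in M.items()}
A=np.array(list(P.values()));B=np.c_[2*A,np.ones(len(A))];x=np.linalg.lstsq(B,(A**2).sum(1),rcond=None)[0];c=x[:2]
print('centre from marks',c,'skirt',f(425,303,98))
ang=lambda p:np.degrees(np.arctan2(*(p-c)[::-1]))
for k in P:print(k,ang(P[k]),np.linalg.norm(P[k]-c))
pt=f(437,180,97);ln=f(427,333,124),f(438,212,124);d=ln[1]-ln[0]
print('pointer',ang(pt),'line dir',np.degrees(np.arctan2(d[1],d[0])))
E
```

```text
centre from marks [ 510.3 -217.7] skirt [ 510.6 -216.5]
off 128.95786324398145 40.945420066238235
m1 84.11384168692176 40.517224599893275
m2 38.7562842988291 40.90653732828657
m3 -5.7580524078926 41.24484367656323
m4 -51.34189797465466 40.77216515098592
m5 -96.26314578788092 40.36442217473945
m6 -140.58502781684496 41.28240919683959
pointer 78.84205405871325 line dir 79.496097632625
```

{"name": "arm_command", "arguments": {"motion": [{"delta_pos": [0.35,0,-1.5],"rot": [0,0,-2.7],"fingers": 0.5},{"delta_pos": [0,0,-2.5],"rot": [0,0,-2.6],"fingers": 0.5},{"delta_pos": [0,0,-2.5],"rot": [0,0,0],"fingers": 0.5},{"delta_pos": [0,0,-2.5],"rot": [0,0,0],"fingers": 0.5},{"delta_pos": [0,0,-2.2],"rot": [0,0,0],"fingers": 0.5},{"delta_pos": [0,0,-1.8],"rot": [0,0,0],"fingers": 0.5},{"delta_pos": [0,0,-1.2],"rot": [0,0,0],"fingers": 0.5},{"delta_pos": [0,0,-0.5],"rot": [0,0,0],"fingers": 0.5},{"delta_pos": [0,0,0],"rot": [0,0,0],"fingers": 0.5}]}}

```text
time: 12.63
ee_pos: [508.4, -215.8, 101.6]
ee_rot: [0.996, -0.094, -0.001, -0.0]
ft_force: [-0.2, 1.0, 0.5]
width: 45.7
```

{"name": "arm_command", "arguments": {"motion": [{"delta_pos": [0,0,0],"rot": [0,0,0],"fingers": 0.7},{"delta_pos": [0,0,0],"rot": [0,0,0],"fingers": 0.75},{"delta_pos": [0,0,0],"rot": [0,0,0],"fingers": 0.8},{"delta_pos": [0,0,0],"rot": [0,0,0],"fingers": 0.85},{"delta_pos": [0,0,0],"rot": [0,0,0],"fingers": 1},{"delta_pos": [0,0,0],"rot": [0,0,0],"fingers": 1},{"delta_pos": [0,0,0],"rot": [0,0,0],"fingers": 1}], "newtons": 15}}

```text
time: 13.22
ee_pos: [509.2, -216.9, 103.2]
ee_rot: [0.995, -0.095, 0.001, 0.0]
ft_force: [4.8, 1.5, 6.3]
width: 15.6
```

{"name": "arm_command", "arguments": {"motion": [{"delta_pos": [0.08,0,0.15],"rot": [0,0,0],"fingers": 1},{"delta_pos": [0,0,0],"rot": [0,0,0],"fingers": 1},{"delta_pos": [0,0,0],"rot": [0,0,-1],"fingers": 1}]}}

```text
time: 13.47
ee_pos: [509.2, -216.7, 103.9]
ee_rot: [0.995, -0.104, 0.0, 0.0]
ft_force: [5.3, 0.3, -8.6]
width: 15.9
```

{"name": "arm_command", "arguments": {"motion": [{"delta_pos": [0,0,0],"rot": [0,0,-2],"fingers": 1},{"delta_pos": [0,0,0],"rot": [0,0,-4],"fingers": 1},{"delta_pos": [0,0,0],"rot": [0,0,-4],"fingers": 1},{"delta_pos": [0,0,0],"rot": [0,0,-4],"fingers": 1},{"delta_pos": [0,0,0],"rot": [0,0,-4],"fingers": 1},{"delta_pos": [0,0,0],"rot": [0,0,-4],"fingers": 1},{"delta_pos": [0,0,0],"rot": [0,0,-3],"fingers": 1}]}}

```text
time: 14.05
ee_pos: [509.8, -217.0, 103.9]
ee_rot: [0.948, -0.319, 0.001, 0.0]
ft_force: [9.1, -2.3, -11.4]
width: 15.8
```

{"name": "arm_command", "arguments": {"motion": [{"delta_pos": [0.1,0,-0.08],"rot": [0,0,-3],"fingers": 1},{"delta_pos": [0,0,0],"rot": [0,0,-4.5],"fingers": 1},{"delta_pos": [0,0,0],"rot": [0,0,-4.5],"fingers": 1},{"delta_pos": [0,0,0],"rot": [0,0,-4.5],"fingers": 1},{"delta_pos": [0,0,0],"rot": [0,0,-4.5],"fingers": 1},{"delta_pos": [0,0,0],"rot": [0,0,-4.5],"fingers": 1},{"delta_pos": [0,0,0],"rot": [0,0,-4.5],"fingers": 1}]}}

```text
time: 14.63
ee_pos: [510.5, -217.5, 103.7]
ee_rot: [0.833, -0.553, 0.001, 0.0]
ft_force: [1.3, -6.6, 0.5]
width: 16.0
```

{"name": "arm_command", "arguments": {"motion": [{"delta_pos": [0,0,0],"rot": [0,0,-4.5],"fingers": 1},{"delta_pos": [0,0,0],"rot": [0,0,-4.5],"fingers": 1},{"delta_pos": [0,0,0],"rot": [0,0,-4.5],"fingers": 1},{"delta_pos": [0,0,0],"rot": [0,0,-4.5],"fingers": 1},{"delta_pos": [0,0,0],"rot": [0,0,-4.5],"fingers": 1},{"delta_pos": [0,0,0],"rot": [0,0,-3],"fingers": 1}]}}

```text
time: 15.13
ee_pos: [510.6, -218.2, 103.7]
ee_rot: [-0.69, 0.724, -0.001, -0.0]
ft_force: [0.4, -12.0, -1.9]
width: 15.7
```

{"name": "arm_command", "arguments": {"motion": [{"delta_pos": [0,-0.12,0],"rot": [0,0,-4.5],"fingers": 1},{"delta_pos": [0,0,0],"rot": [0,0,-4.5],"fingers": 1},{"delta_pos": [0,0,0],"rot": [0,0,-4.5],"fingers": 1},{"delta_pos": [0,0,0],"rot": [0,0,-4.5],"fingers": 1},{"delta_pos": [0,0,0],"rot": [0,0,-4.5],"fingers": 1},{"delta_pos": [0,0,0],"rot": [0,0,-4.5],"fingers": 1},{"delta_pos": [0,0,0],"rot": [0,0,-4.5],"fingers": 1},{"delta_pos": [0,0,0],"rot": [0,0,-4.5],"fingers": 1},{"delta_pos": [0,0,0],"rot": [0,0,-4.5],"fingers": 1}]}}

```text
time: 15.88
ee_pos: [510.2, -219.2, 103.7]
ee_rot: [-0.397, 0.918, -0.001, -0.0]
ft_force: [-1.7, -10.9, 1.8]
width: 16.2
```

{"name": "arm_command", "arguments": {"motion": [{"delta_pos": [0,0,0],"rot": [0,0,-4.5],"fingers": 1},{"delta_pos": [0,0,0],"rot": [0,0,-3],"fingers": 1},{"delta_pos": [0,0,0],"rot": [0,0,-0.5],"fingers": 1},{"delta_pos": [0,0,0],"rot": [0,0,0],"fingers": 1},{"delta_pos": [0,0,0],"rot": [0,0,0],"fingers": 1}]}}

```text
time: 16.3
ee_pos: [510.0, -219.3, 103.7]
ee_rot: [-0.334, 0.943, -0.001, -0.0]
ft_force: [-2.6, -10.8, 1.9]
width: 15.9
```

Tool yaw is -141°, as intended. Relaxing the side load, opening, rising and looking.

{"name": "arm_command", "arguments": {"motion": [{"delta_pos": [-0.03,-0.12,0],"rot": [0,0,0],"fingers": 1},{"delta_pos": [0,0,0],"rot": [0,0,0],"fingers": 1},{"delta_pos": [0,0,0],"rot": [0,0,0],"fingers": 0.5},{"delta_pos": [0,0,0],"rot": [0,0,0],"fingers": 0.5},{"delta_pos": [0,0,0],"rot": [0,0,0],"fingers": 0.5},{"delta_pos": [0,0,0],"rot": [0,0,0],"fingers": 0.5},{"delta_pos": [0,0,0],"rot": [0,0,0],"fingers": 0.5}]}}

```text
time: 16.88
ee_pos: [509.6, -218.8, 103.2]
ee_rot: [-0.335, 0.942, 0.0, -0.0]
ft_force: [0.6, 0.4, 0.8]
width: 44.9
```

{"name": "arm_command", "arguments": {"motion": [{"delta_pos": [0,0,1],"rot": [0,0,0],"fingers": 0.5},{"delta_pos": [0,0,2],"rot": [0,0,0],"fingers": 0.5},{"delta_pos": [0,0,2.5],"rot": [0,0,0],"fingers": 0.5},{"delta_pos": [0,0,3],"rot": [0,0,0],"fingers": 0.5},{"delta_pos": [0,0,3],"rot": [0,0,0],"fingers": 0.5},{"delta_pos": [0,0,2],"rot": [0,0,0],"fingers": 0.5},{"delta_pos": [0,0,1],"rot": [0,0,0],"fingers": 0.5},{"delta_pos": [0,0,0],"rot": [0,0,0],"fingers": 0.5}]}}

```text
time: 17.55
ee_pos: [510.7, -219.5, 250.7]
ee_rot: [-0.335, 0.942, -0.001, 0.001]
ft_force: [0.7, -0.0, 0.4]
width: 45.3
```

```bash
python3 - <<'E'
from h import *
np.set_printoptions(precision=3,suppress=True)
w=shot('wrist','w5'); s=shot('scene','s5');shot('top','t5');o=observe();print(o['time'],o['ee_pos'],o['ee_rot'],o['width'])
u,v=proj(w,[509.7,-217.5,99],True);print(u,v)
u,v=int(u),int(v);x0,y0=max(u-80,0),max(v-60,0);print(x0,y0)
cv2.imwrite('pics/c6.png',cv2.resize(w['color'][y0:y0+120,x0:x0+160],(800,600),interpolation=cv2.INTER_CUBIC)[:,:,::-1])
E
```

```text
17.7 [ 509.201 -218.673  247.042] [-0.335  0.942  0.001 -0.001] 45.612867271114865
322.7168322718686 189.70655529769436
242 129
```

View pics/c6.png

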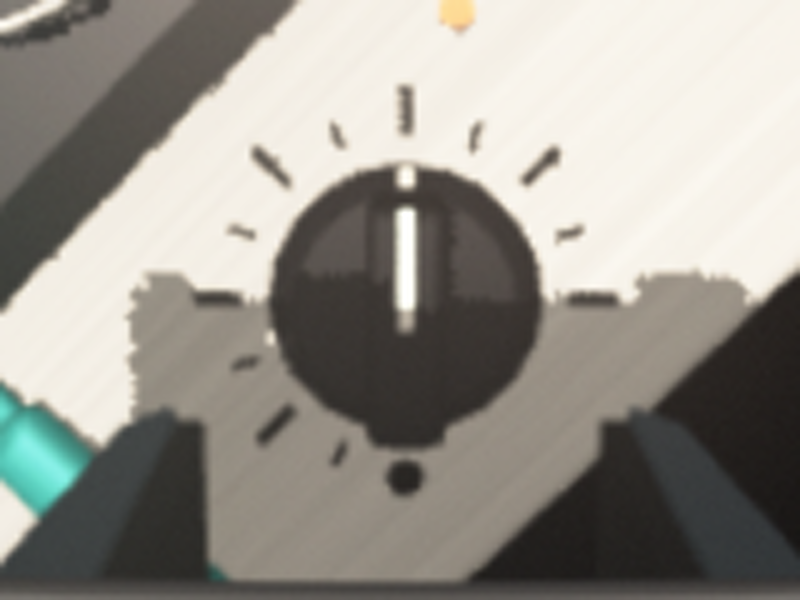

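Wrist crop: the pointer line at (405,180) points straight at the long mark at (405,110), exactly opposite the off dot at (405,478). That is the fourth mark. I'm backing off for one last overall check.

{"name": "arm_command", "arguments": {"motion": [{"delta_pos": [-1,0,1],"rot": [0,0,0],"fingers": 0.5},{"delta_pos": [-2,0,2],"rot": [0,0,0],"fingers": 0.5},{"delta_pos": [-2.5,0,2],"rot": [0,0,0],"fingers": 0.5},{"delta_pos": [-2.5,0,2],"rot": [0,0,0],"fingers": 0.5},{"delta_pos": [-2,0,1],"rot": [0,0,0],"fingers": 0.5},{"delta_pos": [-1,0,0],"rot": [0,0,0],"fingers": 0.5},{"delta_pos": [0,0,0],"rot": [0,0,0],"fingers": 0.5}]}}

```text
time: 18.28
ee_pos: [397.9, -218.8, 328.2]
ee_rot: [-0.334, 0.943, 0.0, -0.0]
ft_force: [0.5, 0.4, -0.4]
width: 45.6
```

```bash
python3 - <<'E'
from h import *
s=shot('scene','s6');t=shot('top','t6');print(observe()['ft_force'])
z=lambda im,x,y,w,h,W,H: cv2.resize(im[y:y+h,x:x+w],(W,H),interpolation=cv2.INTER_CUBIC)
cv2.imwrite('pics/c7.png',np.hstack([z(t['color'],210,80,280,210,400,300),z(s['color'],145,125,280,210,400,300)])[:,:,::-1])
a=np.vstack([np.hstack([z(t['color'],210,80,280,210,400,300),z(load('top0')['color'],210,80,280,210,400,300)]),np.hstack([z(s['color'],145,125,280,210,400,300),z(load('scene0')['color'],145,125,280,210,400,300)])])
cv2.imwrite('pics/c7.png',a[:,:,::-1])
E
```

```text
[ 0.14501892 -0.27049889  0.05446545]
```

View pics/c7.png

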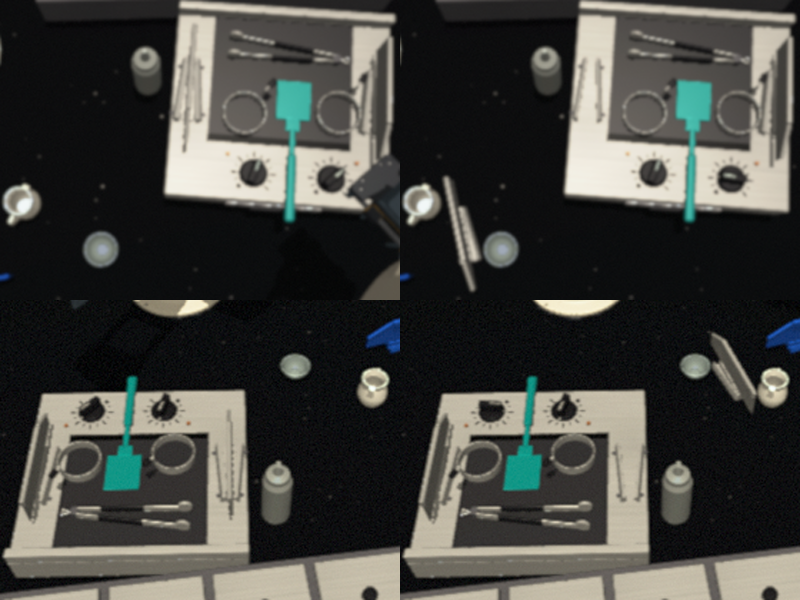

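Before and after match in both views: the guard stands in the left way, the right dial is turned, and the left dial at (253,172) and everything else look unmoved. Handing in.

```bash
python3 -c "
from cell import job_done;print(job_done())"
```

```text
the job is handed in; nothing more can be done
None
```

The splash guard is fitted in the left-hand way and the right-hand dial is on the fourth long mark. I handed the job in at about 18.4 s.

- **Guard:** I pinched the grey guard by its hem, set its foot on the deck in front of the way and slid it back. It stopped dead with about 31 N of push. After I let go, it stood upright between the rails, within about 2 px (roughly 5 mm) of the home position I had worked out. That is too coarse to confirm the 4 mm figure, so the firm stop is the better evidence that it is wedged. My reading of the griddle's front edge also came out about 6 mm off along the way, because I could not place the deck corner sharply.
- **Dial:** I turned it about 130° clockwise and released it. In the close view the pointer lines up with the fourth long mark, directly opposite the off dot, to within about a degree. The wrist camera placed the dial's centre about 4–5 mm from my first estimate, and I corrected for that from the side force on the grip. That force stayed at or below 12 N while turning.
- **Everything else:** In the before and after pictures the left dial, turner, egg rings, tongs, bottle, creamer and bowl look unmoved. The gripper is open and clear of everything.

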